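Lid the jar and index the decorating wheel to the third stop

TASK

Set the loose clay lid on the jar that stands on the decorating wheel so that it sits seated and level, without dropping it, and let go of it. Then grip the index knob and turn it clockwise, counting its clicks, to the third stop (never past it), and finish holding the knob there, still gripped and in the notch, so that the next mark can be painted. Leave the cup, the rolling pin and the wooden rib where they are.

Things in the scene. Friction and masses are not known exactly. Their poses are not given: they have to be found in the camera images.
- lid: Loose unglazed clay lid, about 0.16 kg, standing upright on the table at the start. Origin at the centre of its underside, z up along its axis; round, so its yaw does not matter. From the bottom: a locating spigot 68 mm in diameter and 8 mm high, a disc 92 mm in diameter and 6 mm thick (z 8 to 14 mm), and an upright round grip 24 mm in diameter from z = 14 to 48 mm, to be taken between the fingers from above.
- lid_seat (a point): Point on the lid's axis, level with the underside of its disc (8 mm above the lid's origin). It meets jar_rim when the lid is seated.
- lid_grip (a point): Point on the axis of the lid's round grip, 37 mm above the lid's origin, a good height for the middle of the pads.
- jar_rim (a point): Centre of the mouth of the round clay jar, at the height of its rim, 90 mm above the table; z up. The mouth is 75 mm in diameter inside, 85 mm outside, the jar 50 mm tall. The jar is stuck at the centre of the aluminium wheel (124 mm in diameter) and turns with it. The grey base plate under it is fixed, 140 x 310 mm and 22 mm high.
- knob_grip (a point): Point on the upright axis of the black index knob, 117 mm above the table, at the height to grip from above. Frame fixed to the knob: x along its bar, y across it, z up. The bar is 44 mm long (x), 14 mm thick (y), and reaches from 23 mm below to 13 mm above this point; below it is a round skirt 50 mm in diameter, on a fixed grey post 62 mm in diameter. A white line on top marks the -x end. The knob stands 160 mm from the jar's axis on the same base plate.
- index_head: The black index knob as a thing to grip (bar and skirt, not the grey post). Origin on the knob's axis at the post's foot, 22 mm above the table and 95 mm below knob_grip; z up; its x axis is the direction of the bar at the home stop and does not turn with the knob.
- index_knob (a joint): Turn of the index knob in rad, 0 at the start (home stop, an end stop: it cannot turn back from there), growing clockwise seen from above. Clicking stops every 22.5 degrees (0.3927 rad), sixteen to the turn; the third is at 1.178 rad. Between stops the knob resists with up to about 0.2 N m and past half way it pulls itself into the next stop; it stays in a stop when let go. The wheel and the jar turn with the knob, one to one, the same way. Stops go on past the third.
- cup: White ceramic cup, 76 mm in diameter, 80 mm high, bystander; origin at the centre of its underside.
- rolling_pin: Wooden rolling pin, 44 mm thick, 380 mm long along its y axis, bystander; origin under its middle, on the table.
- rib: Flat wooden potter's rib, 50 x 100 x 8 mm, lying on the table, bystander; origin at the centre of its underside, y along its length.
Things that resemble listed ones, but are neither listed nor needed, are in the scene too. There is more than one size of the lid; the one meant has the size given above.

How it is judged:
By the outcome, as a careful person would: the job done as asked, in the order asked, and still so for the second after the job is handed in, while the arm keeps its last pose, push and grip.
It also fails if it takes over 64 s, if anything falls off the work surface, if the arm or the gripper's body presses on something with over 40 N, if the wrist force passes 120 N, or if a joint passes its speed limit or range.

ROBOT

A 6-joint arm with a two-finger parallel gripper is mounted at the origin on the work surface. World frame = base frame: x ahead of the robot, y to its left, z up, the work surface at z = 0. Lengths are in m, angles in rad, forces in N, time in s.
With the tool pointing down it reaches from about 0.375 to 0.975 m from the base axis. Payload 3.8 kg.
Tool frame: the origin (TCP) lies on the mounting face of the last link; the fingertips stand 166 mm ahead of it and the grasp point (between the pads) lies manip.pinch_z ahead of it (manip.pinch_z is the distance from the TCP to the grasp point, in m); z points along the fingers, y is the direction in which the jaws open and shut (so a half turn about z gives the same grasp; the last joint's range is limited). The gripper opens to 88 mm and grips with 3 to 60 N. Pads are 18 mm wide; open, the fingers measure 123 mm over their backs; the gripper's body (75 mm by 187 mm) begins 45 mm behind the grasp point.
Start: joints at [-1.163, 0.264, 1.604, -0, 1.274, -0.037], TCP at [0.29, -0.609, 0.405] pointing down, gripper open.
Joint ranges: [-2.63, 2.63], [-0.94, 2.18], [0.31, 2.57], [-1.31, 4.45], [0, 2.66], [-2.55, 2.55]. Speed limits (rad/s): [2.57, 2.57, 3.14, 3.14, 3.14, 3.14].

INTERFACE

Orientations are given as a rotation vector (axis times angle).
In Python, from station import manip gives the robot as it stands.
- The arm moves only by the tool carry_out, never from a script. Its argument "steps" is a list of rows, each a list of 3 entries, a list of its own where there are three numbers: the turn, a rotation vector about the tool's x, y, z normalised to -1 to 1, where 1 is 45 degrees, then the shift along the tool's x, y, z normalised to -1 to 1, where 1 is 0.8 m, then the gripper's target within -1 to 1 (shut at 1, half-way at 0, fully open at -1). In form: [[[rx, ry, rz], [x, y, z], jaw], ...]. A call has exactly 8 rows; each row is the pose to reach, as a shift and turn from the pose measured when the call began, along the tool's axes at that moment; what a row does not reach only later rows make up. A row lasts 1/10 s, in which the tool goes at most 50 mm and 8.59 degrees, less where a joint would pass 70% of its speed; a pose out of reach is approached as far as the arm can. A call with a number of a shift or a turn outside -1 to 1 is refused whole. A call with a gripper value outside its range is refused whole. The fingers move at their own pace and stop on an object; the grip force is fixed at half the most. Time passes only in rows, so rows that repeat a pose let the fingers close, or fill a call up. It gives the time, the measured TCP pose, the force and the opening at its end, in the units of the state.
- manip.get_obs(): the state, without advancing time (a new reading comes with each control period).
- manip.grab_frame(name): name is "side" or "top" or "wrist"; returns a dict with "img" (420x560x3 uint8, red, green, blue), "z_map" (420x560 float32, m along the optical axis (not along the pixel's ray), 0 where there is no reading), "fx", "fy", "cx", "cy" (pixels), "camera_from_world" (4x4, takes a point from world to camera coordinates). Camera axes: x right, y up, looking along -z (the intrinsics and any distortion apply to the point x, -y, -z); pixel columns grow to the right and rows downward; lengths in m; the calibration is good to about 2 mm. A picture is of the moment at which its call begins.
- manip.hand_in(): hands the job in, once; it reports no verdict.
The state is a dict: "time_s": time; "q": joint angles; "joint_vel": joint speeds; "effort": joint torques, N m; "position": TCP position; "ee_rot": TCP orientation; "wrist_force": force on the tool from outside, world axes, zero at the start; "wrist_torque": the same for the moment, N m; "width": opening from 0.0 (shut) to 1.0 (fully open).
Only numpy, scipy, OpenCV 4.12 (cv2) and the standard library are available. Lean on these libraries where they do the work, as an engineer would, in place of code of your own. Each camera call takes 0.05 s, during which the arm holds its last target.

## Working session

There is one attempt and no reset: what is moved stays moved. The work goes in short steps, Python scripts to look and compute and a tool call to move; the robot and the scene stay as the last step left them, time stands still between calls to the robot, and variables do not carry over. Pictures are saved under pics/ and viewed, and the job is handed in when it is done.

Besides the shell and the picture viewer there is one more tool, called after "Emit:" as a command line: name --argument value ..., lists and objects as JSON in quotes. carry_out: Moves the arm, as the interface text tells. Scaled input: -1 to 1 covers 0.8 m each way for a shift and 45 degrees each way for a turn. Its arguments: {"type":"object","properties":{"steps":{"type":"array"}},"required":["steps"]}

```bash
mkdir -p pics; ls; python3 - <<'E'
from station import manip
import cv2,numpy as np
print(manip.pinch_z); o=manip.get_obs(); print(o)
for n in ["side","top","wrist"]:
    f=manip.grab_frame(n); cv2.imwrite(f"pics/{n}0.png",f["img"][:,:,::-1]); np.savez(f"{n}0.npz",**f)
    print(n,f["fx"],f["fy"],f["cx"],f["cy"],f["camera_from_world"].round(3).tolist(), [k for k in f])
E
```

```text
pics
0.1473
{'time_s': 0.0, 'q': array([-1.16289482e+00,  2.64750176e-01,  1.60535027e+00, -1.70648440e-05,
        1.27371136e+00, -3.69117087e-02]), 'joint_vel': array([ 0.00126246, -0.00063841,  0.00068513, -0.00028271,  0.00034209,
       -0.00019802]), 'effort': array([-8.02401119e-04, -5.02116358e+01, -3.56882215e+01,  7.31567061e-02,
        2.93934275e-02, -1.63143595e-04]), 'position': array([ 0.29029969, -0.60901134,  0.40340243]), 'ee_rot': array([-3.06208721e+00, -6.92492159e-01,  6.67622943e-04]), 'wrist_force': array([0.74371556, 0.13027149, 0.87811055]), 'wrist_torque': array([ 0.02018632,  0.01622388, -0.03471826]), 'width': 1.0020744790081968}
side 439.0896738467027 439.0896738467027 278.2345102086029 206.96146661161347 [[-0.948, -0.317, 0.021, 0.515], [0.203, -0.557, 0.806, -0.254], [-0.244, 0.768, 0.592, -0.782], [0.0, 0.0, 0.0, 1.0]] ['img', 'z_map', 'fx', 'fy', 'cx', 'cy', 'camera_from_world']
top 469.3607755372109 469.3607755372109 273.298634709183 207.53413292603946 [[0.026, -0.999, -0.023, -0.073], [0.998, 0.025, 0.051, -0.57], [-0.05, -0.024, 0.998, -1.221], [0.0, 0.0, 0.0, 1.0]] ['img', 'z_map', 'fx', 'fy', 'cx', 'cy', 'camera_from_world']
wrist 310.8867863211591 310.8867863211591 280.8031970723224 208.4164013619848 [[0.43, -0.903, -0.003, -0.673], [0.861, 0.411, -0.298, 0.04], [0.27, 0.126, 0.955, -0.391], [0.0, 0.0, 0.0, 1.0]] ['img', 'z_map', 'fx', 'fy', 'cx', 'cy', 'camera_from_world']
```

View pics/top0.png

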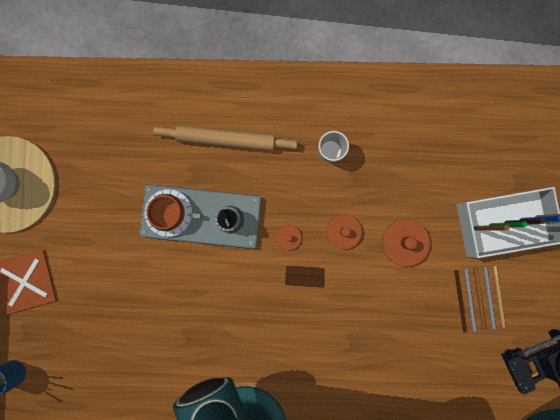

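View pics/side0.png

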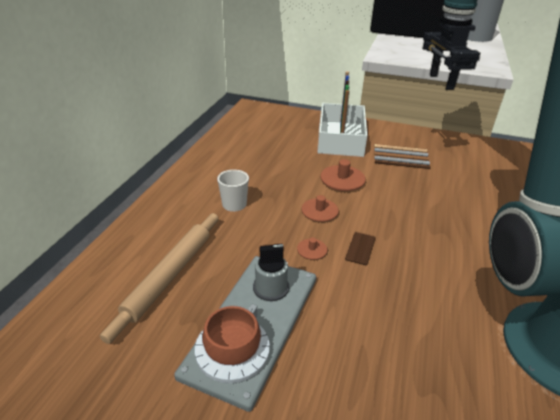

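View pics/wrist0.png

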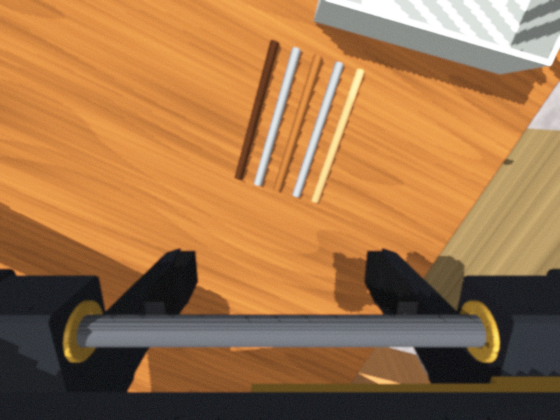

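The top view shows the jar at (167,213), the knob at (230,219), and three lids at (289,238), (345,232) and (407,243). The middle lid's disc is about 36 px across, roughly 92 mm. I'll measure it next.

```bash
cat > h.py <<'E'
import numpy as np,cv2
def cloud(f):
    z=np.array(f["z_map"],float); H,W=z.shape
    u,v=np.meshgrid(np.arange(W),np.arange(H))
    fx,fy,cx,cy=[float(f[k]) for k in("fx","fy","cx","cy")]
    P=np.stack([(u-cx)/fx*z,-(v-cy)/fy*z,-z],-1)
    M=np.linalg.inv(np.array(f["camera_from_world"]))
    w=P@M[:3,:3].T+M[:3,3]; w[z==0]=np.nan
    return w
def proj(f,p):
    c=np.array(f["camera_from_world"])@np.append(p,1)
    return float(f["fx"])*c[0]/-c[2]+float(f["cx"]), float(f["cy"])-float(f["fy"])*c[1]/-c[2]
def circ(p):
    (c,r)=cv2.minEnclosingCircle(p.astype(np.float32)); return np.array(c),r
E
python3 - <<'E'
from h import *
for n in("top","side"):
    f=np.load(f"{n}0.npz"); w=cloud(f); f=dict(f); img=f["img"].astype(int)
    print(n,"table z",np.nanmedian(w[300:330,100:160,2]) if n=="top" else np.nanmedian(w[180:230,400:460,2]))
    red=(img[...,0]>1.7*img[...,1])&(img[...,0]>70)
    X,Y,Z=w[...,0],w[...,1],w[...,2]
    ctr={'lidS':(289,238),'lidM':(345,232),'lidL':(407,243)} if n=="top" else {'lidS':(312,248),'lidM':(320,208),'lidL':(343,175)}
    for k,(u,v) in ctr.items():
        c=w[v,u,:2]
        d=np.hypot(X-c[0],Y-c[1])<0.08
        m=d&(Z>0.007)&(Z<0.022)&~np.isnan(Z); p=w[m]
        a,r=circ(p[:,:2]); m2=d&(Z>0.03); q=w[m2]
        print(k,"disc",a,r,np.median(p[:,2]),"grip top",np.median(q[:,2]) if len(q) else None, q[:,:2].mean(0) if len(q) else None, circ(q[:,:2]) if len(q) else None)
E
```

```text
top table z 0.00047156761049849116
lidS disc [ 0.49209124 -0.10082892] 0.07888364791870117 0.010949369162143618 grip top 0.03571068555471335 [ 0.49565413 -0.10039058] (array([ 0.49552158, -0.1002982 ]), 0.008438878692686558)
lidM disc [ 0.51340121 -0.23951568] 0.07548387348651886 0.014663279218120051 grip top 0.04742021363670268 [ 0.51429784 -0.24397225] (array([ 0.51432973, -0.24467723]), 0.01206963136792183)
lidL disc [ 0.49570704 -0.39861932] 0.07492037862539291 0.01905823832321818 grip top 0.06343846340397774 [ 0.49043922 -0.40197836] (array([ 0.49019489, -0.40493315]), 0.016149725764989853)
side table z 0.0005691415076967132
lidS disc [ 0.4750517  -0.06733259] 0.07159525901079178 0.010727342628713998 grip top 0.03463329504202306 [ 0.49703428 -0.09592344] (array([ 0.4972021 , -0.09754166]), 0.00984240509569645)
lidM disc [ 0.51456428 -0.24288246] 0.048302892595529556 0.014433216532105164 grip top 0.04409242301967048 [ 0.51476169 -0.23719677] (array([ 0.51672065, -0.24178092]), 0.013122103177011013)
lidL disc [ 0.49049398 -0.40247911] 0.06307301670312881 0.019128977545420423 grip top 0.055003110744313743 [ 0.49056472 -0.39502556] (array([ 0.49124971, -0.40229511]), 0.018497418612241745)
```

```bash
python3 - <<'E'
from h import *
from scipy.optimize import least_squares
f=np.load("top0.npz"); w=cloud(f)
Z=w[...,2]; X=w[...,0];Y=w[...,1]
ok=~np.isnan(Z)
# jar rim
c=w[213,167,:2]
m=ok&(np.hypot(X-c[0],Y-c[1])<0.07)&(Z>0.083)&(Z<0.096); p=w[m]
fit=least_squares(lambda a:np.hypot(p[:,0]-a[0],p[:,1]-a[1])-a[2],[*c,.04],loss='soft_l1',f_scale=.002).x
print("jar rim",circ(p[:,:2]),fit,np.median(p[:,2]),len(p))
m=ok&(np.hypot(X-c[0],Y-c[1])<0.09)&(Z>0.028)&(Z<0.046)&(np.hypot(X-fit[0],Y-fit[1])>.045); print("wheel",circ(w[m][:,:2]),np.median(w[m][:,2]))
k=w[219,230,:2]
for lo,hi in((.124,.14),(.085,.1),(.08,.124)):
    m=ok&(np.hypot(X-k[0],Y-k[1])<0.07)&(Z>lo)&(Z<hi); p=w[m]
    if len(p): print(lo,circ(p[:,:2]),cv2.minAreaRect((p[:,:2]*1000).astype(np.float32)),np.median(p[:,2]),len(p),p[:,:2].mean(0))
m=ok&(Z>.016)&(Z<.028)&(np.hypot(X-k[0],Y-k[1])<0.3)&(Y>-.06)&(X<.68)&(X>.46);print("plate",cv2.minAreaRect((w[m][:,:2]*1000).astype(np.float32)))
im=f["img"][170:260,130:270,::-1]; cv2.imwrite("pics/topz.png",cv2.resize(im,None,fx=5,fy=5,interpolation=cv2.INTER_CUBIC))
f=np.load("side0.npz"); w=cloud(f); X,Y,Z=w[...,0],w[...,1],w[...,2];ok=~np.isnan(Z)
m=ok&(np.hypot(X-fit[0],Y-fit[1])<0.07)&(Z>0.086)&(Z<0.096); p=w[m];print("jar side",circ(p[:,:2]),np.median(p[:,2]))
m=ok&(np.hypot(X-k[0],Y-k[1])<0.07)&(Z>.124)&(Z<.14); p=w[m];print("knob side",circ(p[:,:2]),cv2.minAreaRect((p[:,:2]*1000).astype(np.float32)),len(p))
im=f["img"][230:400,170:330,::-1]; cv2.imwrite("pics/sidez.png",cv2.resize(im,None,fx=3.5,fy=3.5,interpolation=cv2.INTER_CUBIC))
E
```

```text
jar rim (array([0.5506748 , 0.21133599]), 0.04458899423480034) [0.55112101 0.21179664 0.04085324] 0.08955045610463785 257
wheel (array([0.55194795, 0.20998737]), 0.08660577982664108) 0.04042824142661283
0.124 (array([0.53859973, 0.05359897]), 0.021703433245420456) ((538.8643188476562, 52.65431213378906), (42.7342529296875, 13.982558250427246), 29.436769485473633) 0.13027566171606408 107 [0.53913814 0.05289777]
0.085 (array([0.53866673, 0.05266007]), 0.03064632974565029) ((537.9144287109375, 52.85563659667969), (58.512840270996094, 57.69913101196289), 32.967063903808594) 0.09320330544638655 280 [0.53705463 0.05124001]
0.08 (array([0.53898096, 0.0532194 ]), 0.030924387276172638) ((538.53125, 53.67681884765625), (57.229820251464844, 60.358585357666016), 1.482903242111206) 0.09232172158664287 370 [0.53791597 0.05035072]
plate ((545.0200805664062, 132.73716735839844), (310.0856628417969, 139.71934509277344), 85.5265884399414)
jar side (array([0.55223149, 0.21514541]), 0.04421558603644371) 0.08975351369724005
knob side (array([0.5394842, 0.0569623]), 0.021734263747930527) ((540.0216674804688, 55.569374084472656), (42.56586456298828, 16.547088623046875), 25.0747127532959) 168
```

View pics/topz.png

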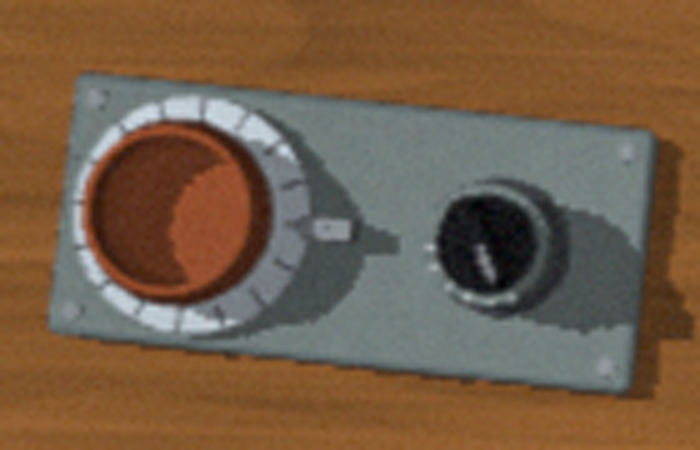

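View pics/sidez.png

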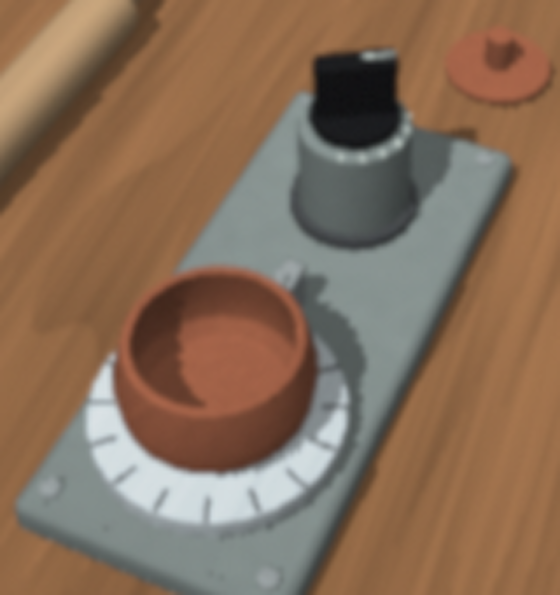

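The middle lid is the one meant: disc about 96 mm, grip radius 12 mm, top at 47.5 mm. The jar is near (0.5515, 0.2125) and the knob near (0.539, 0.054), with its bar at about 28°. I'll write a move helper, then hover over the lid.

```bash
cat >> h.py <<'E'
from scipy.spatial.transform import Rotation as Ro
def down(yaw): # tool z down, y axis at yaw (deg) in world
    a=np.radians(yaw); y=np.array([np.cos(a),np.sin(a),0]); z=np.array([0,0,-1.]); x=np.cross(y,z)
    return Ro.from_matrix(np.stack([x,y,z],1))
def plan(o,p,yaw):
    R=Ro.from_rotvec(o["ee_rot"]); d=R.inv().apply(np.array(p)-o["position"])/0.8
    r=(R.inv()*down(yaw)).as_rotvec()/np.radians(45)
    Y=R.as_matrix()[:,1]
    print("t",round(o["time_s"],2),"pos",o["position"].round(4),"yaw",np.degrees(np.arctan2(Y[1],Y[0])).round(2),"F",o["wrist_force"].round(1),"T",o["wrist_torque"].round(2),"w",round(o["width"],3),"q6",o["q"][5].round(2))
    print("turn",r.round(4).tolist(),"shift",d.round(4).tolist())
E
python3 - <<'E'
from h import *
from station import manip
plan(manip.get_obs(),[.5145,-.2435,.36],-20)
E
```

```text
t 0.15 pos [ 0.2903 -0.6091  0.4037] yaw -64.52 F [-0.4 -1.3 -0.2] T [0.03 0.01 0.03] w 1.003 q6 -0.04
turn [-0.0021, -0.0009, -0.9892] shift [0.4496, -0.2919, 0.0551]
```

Emit:
carry_out --steps '[[[0,0,-0.12],[0.05,-0.033,0],-1],[[0,0,-0.25],[0.1,-0.065,0.005],-1],[[0,0,-0.38],[0.15,-0.097,0.01],-1],[[0,0,-0.5],[0.2,-0.13,0.02],-1],[[0,0,-0.63],[0.25,-0.162,0.03],-1],[[0,0,-0.76],[0.3,-0.195,0.035],-1],[[0,0,-0.88],[0.35,-0.227,0.045],-1],[[0,0,-0.989],[0.4,-0.26,0.055],-1]]'

```text
time_s: 0.95
position: [0.4903, -0.2818, 0.3598]
ee_rot: [-2.569, -1.805, -0.001]
wrist_force: [0.3, 0.4, 0.3]
width: 0.995
```

```bash
python3 - <<'E'
from h import *
from station import manip
plan(manip.get_obs(),[.5145,-.2435,.34],20)
E
```

```text
t 0.95 pos [ 0.4903 -0.2818  0.3598] yaw -19.81 F [0.3 0.4 0.3] T [-0.03 -0.08  0.01] w 0.995 q6 -0.22
turn [-0.0005, -0.0019, -0.8847] shift [0.0553, 0.0123, 0.0248]
```

Emit:
carry_out --steps '[[[0,0,-0.15],[0.02,0.004,0.01],-1],[[0,0,-0.3],[0.04,0.009,0.02],-1],[[0,0,-0.45],[0.055,0.012,0.025],-1],[[0,0,-0.6],[0.055,0.012,0.025],-1],[[0,0,-0.75],[0.055,0.012,0.025],-1],[[0,0,-0.885],[0.055,0.012,0.025],-1],[[0,0,-0.885],[0.055,0.012,0.025],-1],[[0,0,-0.885],[0.055,0.012,0.025],-1]]'

```text
time_s: 1.75
position: [0.5141, -0.2435, 0.3396]
ee_rot: [-1.804, -2.57, -0.001]
wrist_force: [-0.7, 0.5, -0.3]
width: 0.997
```

```bash
python3 - <<'E'
from h import *
from station import manip
f=manip.grab_frame("wrist"); cv2.imwrite("pics/w1.png",f["img"][:,:,::-1]); np.savez("w1.npz",**f)
plan(manip.get_obs(),[.5145,-.2435,.1843],20)
w=cloud(f);X,Y,Z=w[...,0],w[...,1],w[...,2]
d=np.hypot(X-.5145,Y+.2435)<.08
m=d&(Z>.04)&(Z<.055); q=w[m]; print("grip top",len(q),circ(q[:,:2]),np.median(q[:,2]),q.mean(0))
m=d&(Z>.01)&(Z<.018);q=w[m]; 
hull=cv2.convexHull((q[:,:2]*1000).astype(np.float32))[:,0]; print("disc",circ(q[:,:2]),np.median(q[:,2]))
E
```

```text
t 1.8 pos [ 0.5141 -0.2436  0.3397] yaw 19.89 F [0.6 0.6 0.8] T [-0.05 -0.14  0.07] w 1.002 q6 -0.83
turn [-0.0001, -0.0022, -0.0025] shift [-0.0004, 0.0005, 0.1942]
grip top 521 (array([ 0.51590955, -0.24221195]), 0.011971375904977322) 0.047467901350785824 [ 0.51548916 -0.24116274  0.04713387]
disc (array([ 0.51590359, -0.24235472]), 0.04589585214853287) 0.013714726007706235
```

View pics/w1.png

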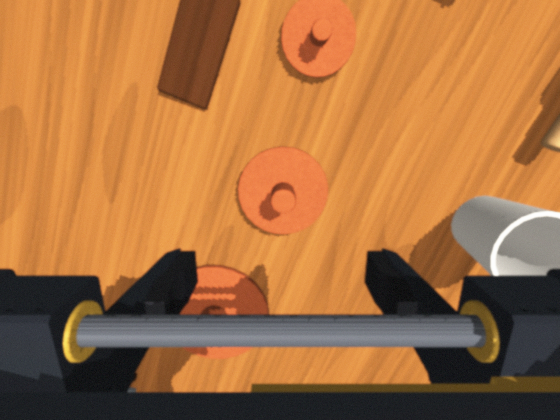

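The wrist view shows the target lid at (283,190) with disc radius 45.9 mm, which confirms the right size. The fingers are clear of its neighbours and of the cup. Next I'll descend and grip.

Emit:
carry_out --steps '[[[0,0,0],[0.001,0.001,0.04],-1],[[0,0,0],[0.001,0.001,0.08],-1],[[0,0,0],[0.001,0.001,0.12],-1],[[0,0,0],[0.001,0.001,0.15],-1],[[0,0,0],[0.001,0.001,0.17],-1],[[0,0,0],[0.001,0.001,0.185],-1],[[0,0,0],[0.001,0.001,0.194],-1],[[0,0,0],[0.001,0.001,0.194],-1]]'

```text
time_s: 2.6
position: [0.5142, -0.2423, 0.1838]
ee_rot: [-1.804, -2.569, -0.001]
wrist_force: [0.7, 0.1, 0.7]
width: 0.998
```

Emit:
carry_out --steps '[[[0,0,0],[0,0,0],0.3],[[0,0,0],[0,0,0],0.4],[[0,0,0],[0,0,0],0.5],[[0,0,0],[0,0,0],0.6],[[0,0,0],[0,0,0],0.8],[[0,0,0],[0,0,0],1],[[0,0,0],[0,0,0],1],[[0,0,0],[0,0,0],1]]'

```text
time_s: 3.4
position: [0.5142, -0.2422, 0.1837]
ee_rot: [-1.804, -2.569, -0.001]
wrist_force: [2.0, 1.4, -0.7]
width: 0.298
```

```bash
python3 - <<'E'
from h import *
from station import manip
plan(manip.get_obs(),[.5145,-.2435,.33],20)
f=manip.grab_frame("side"); cv2.imwrite("pics/s2.png",cv2.resize(f["img"][120:300,230:400,::-1],None,fx=3,fy=3))
E
```

```text
t 3.4 pos [ 0.5142 -0.2422  0.1837] yaw 19.85 F [ 2.   1.4 -0.7] T [ 0.05 -0.32 -0.05] w 0.298 q6 -0.83
turn [-0.0012, -0.0034, -0.0034] shift [-0.0011, -0.0004, -0.1828]
```

View pics/s2.png

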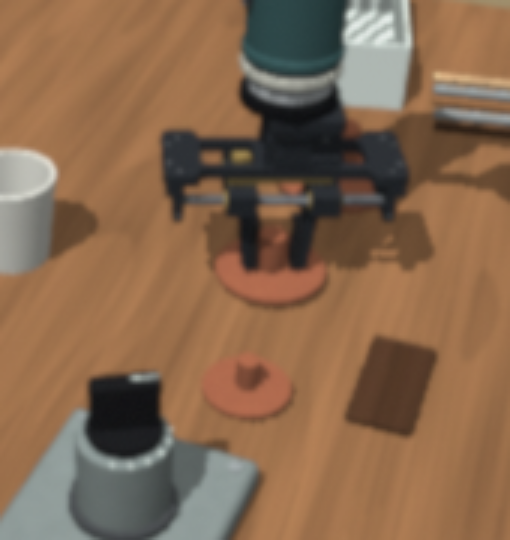

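The side view shows the fingers on the lid's grip. Their opening is 26 mm, so they may still be settling. I'll let them finish and then lift.

Emit:
carry_out --steps '[[[0,0,0],[0,0,0],1],[[0,0,0],[0,0,0],1],[[0,0,0],[0,0,-0.01],1],[[0,0,0],[0,0,-0.025],1],[[0,0,0],[0,0,-0.05],1],[[0,0,0],[0,0,-0.09],1],[[0,0,0],[0,0,-0.13],1],[[0,0,0],[0,0,-0.17],1]]'

```text
time_s: 4.25
position: [0.5142, -0.2424, 0.3218]
ee_rot: [-1.804, -2.569, -0.001]
wrist_force: [0.3, -0.5, -2.3]
width: 0.266
```

```bash
python3 - <<'E'
from h import *
from station import manip
plan(manip.get_obs(),[.5515,.2125,.34],20)
f=manip.grab_frame("wrist"); cv2.imwrite("pics/w3.png",f["img"][:,:,::-1])
f=manip.grab_frame("side"); cv2.imwrite("pics/s3.png",cv2.resize(f["img"][80:300,230:400,::-1],None,fx=2.7,fy=2.7)); np.savez("s3.npz",**f)
E
```

```text
t 4.25 pos [ 0.5142 -0.2424  0.3218] yaw 19.85 F [ 0.3 -0.5 -2.3] T [-0.06 -0.13 -0.  ] w 0.266 q6 -0.83
turn [-0.0008, -0.0031, -0.0034] shift [0.5191, 0.2369, -0.0217]
```

View pics/s3.png

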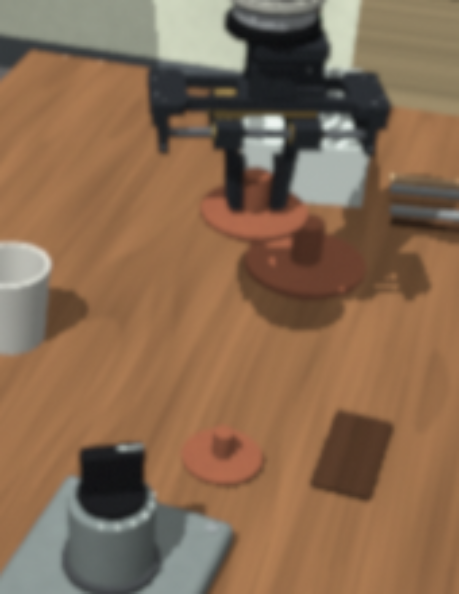

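View pics/w3.png

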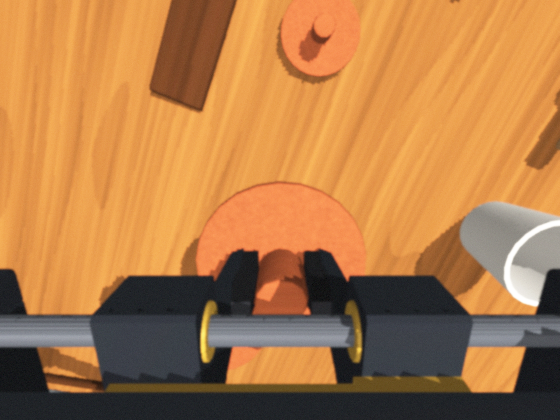

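The lid is held and level, with an opening of 23.4 mm. I'll go to a spot short of the jar where the wrist camera sees both lid and jar.

```bash
python3 - <<'E'
from h import *
from station import manip
plan(manip.get_obs(),[.60,.07,.36],20)
E
```

```text
t 4.35 pos [ 0.5165 -0.2435  0.3263] yaw 19.85 F [ 1.  -1.5 -1. ] T [-0.05 -0.15  0.01] w 0.262 q6 -0.83
turn [0.0086, 0.0072, -0.0033] shift [0.333, 0.2316, -0.0424]
```

Emit:
carry_out --steps '[[[0,0,0],[0.02,0.014,-0.01],1],[[0,0,0],[0.06,0.042,-0.02],1],[[0,0,0],[0.11,0.077,-0.03],1],[[0,0,0],[0.16,0.112,-0.04],1],[[0,0,0],[0.21,0.147,-0.042],1],[[0,0,0],[0.26,0.182,-0.042],1],[[0,0,0],[0.305,0.212,-0.042],1],[[0,0,0],[0.333,0.232,-0.042],1]]'

```text
time_s: 5.15
position: [0.6, 0.0732, 0.3584]
ee_rot: [1.799, 2.567, 0.003]
wrist_force: [1.1, -0.1, -1.3]
width: 0.264
```

Emit:
carry_out --steps '[[[0,0,0],[0,0,0],1],[[0,0,0],[0,0,0],1],[[0,0,0],[0,0,0],1],[[0,0,0],[0,0,0],1],[[0,0,0],[0,0,0],1],[[0,0,0],[0,0,0],1],[[0,0,0],[0,0,0],1],[[0,0,0],[0,0,0],1]]'

```text
time_s: 5.95
position: [0.6, 0.0729, 0.3585]
ee_rot: [1.799, 2.567, 0.003]
wrist_force: [0.1, -0.4, -2.0]
width: 0.264
```

```bash
python3 - <<'E'
from h import *
from station import manip
f=manip.grab_frame("wrist"); cv2.imwrite("pics/w4.png",f["img"][:,:,::-1]); np.savez("w4.npz",**f)
o=manip.get_obs();plan(o,[.5515,.2125,.30],20)
f=manip.grab_frame("side"); np.savez("s4.npz",**f);cv2.imwrite("pics/s4.png",f["img"][:,:,::-1])
f=manip.grab_frame("top"); np.savez("t4.npz",**f);cv2.imwrite("pics/t4.png",f["img"][:,:,::-1])
np.save("o4.npy",o,allow_pickle=True)
E
```

```text
t 6.0 pos [0.6    0.073  0.3585] yaw 19.95 F [ 0.3  0.6 -2.4] T [ 0.02 -0.13 -0.02] w 0.264 q6 -0.27
turn [0.0073, 0.0058, -0.0011] shift [0.185, 0.0021, 0.0723]
```

View pics/w4.png

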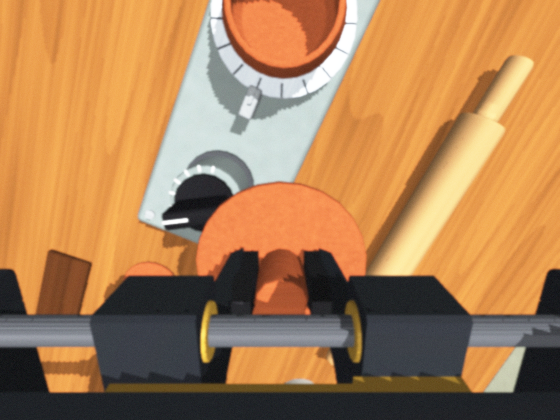

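View pics/s4.png

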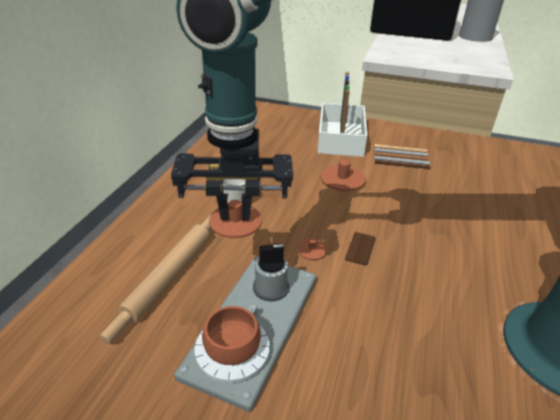

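The wrist view shows the lid held level at (281,245), the jar mouth at (284,20) and the knob at (205,198). Next I'll get the lid-to-TCP offset, plus the jar and knob positions, from this same picture.

```bash
python3 - <<'E'
from h import *
from scipy.optimize import least_squares
o=np.load("o4.npy",allow_pickle=True).item()
f=np.load("w4.npz"); w=cloud(f);X,Y,Z=w[...,0],w[...,1],w[...,2]; ok=~np.isnan(Z)
img=f["img"].astype(int); red=(img[...,0]>1.6*img[...,1])
T=o["position"]
# lid disc top
m=ok&red&(Z>.17)&(Z<.2)&(np.hypot(X-T[0],Y-T[1])<.06); vv,uu=np.where(m); p=w[m]
print("lid",len(p),np.median(p[:,2]))
A=np.c_[p[:,:2]-T[:2],np.ones(len(p))]
for _ in range(5):
    s=np.linalg.lstsq(A,p[:,2],rcond=None)[0]; r=p[:,2]-A@s; k=abs(r)<2.5*r.std()+1e-5; A=A[k];p=p[k]
print("plane",s,"tilt deg",np.degrees(np.hypot(*s[:2])))
fitc=lambda q,c,R:least_squares(lambda a:np.hypot(q[:,0]-a[0],q[:,1]-a[1])-R,c,loss='soft_l1',f_scale=.001).x
# outer edge: hull points front half
h=cv2.convexHull((p[:,:2]*1e4).astype(np.float32))[:,0]/1e4
d=(h-T[:2])@np.array([-np.sin(np.radians(20)),np.cos(np.radians(20))]); h=h[d>0]
c=fitc(h,T[:2],.046); print("lid centre",c,"off TCP",c-T[:2],"res",np.abs(np.hypot(*(h-c).T)-.046).max())
# jar rim
m=ok&(Z>.086)&(Z<.094)&(np.hypot(X-.5515,Y-.2125)<.06); p=w[m]
q=p[:,:2]; a=least_squares(lambda a:np.hypot(q[:,0]-a[0],q[:,1]-a[1])-.0401,[.55,.21],loss='soft_l1',f_scale=.002).x
h=cv2.convexHull((q*1e4).astype(np.float32))[:,0]/1e4; h=h[h[:,1]<.215]
print("jar",a,fitc(h,[.55,.21],.0425),np.median(p[:,2]),len(p), np.hypot(*(q-a).T).min(),np.hypot(*(q-a).T).max())
m=ok&(Z>.125)&(Z<.135)&(np.hypot(X-.539,Y-.054)<.04); p=w[m]; print("knob",circ(p[:,:2]),cv2.minAreaRect((p[:,:2]*1000).astype(np.float32)),np.median(p[:,2]))
for n in("t4","s4"):
    f=np.load(n+".npz"); w=cloud(f);X,Y,Z=w[...,0],w[...,1],w[...,2]; ok=~np.isnan(Z)
    img=f["img"].astype(int); red=(img[...,0]>1.6*img[...,1])
    m=ok&red&(Z>.17)&(Z<.2)&(np.hypot(X-T[0],Y-T[1])<.06); p=w[m]
    if len(p)>5: print(n,"lid",circ(p[:,:2]),np.median(p[:,2]),len(p))
    for (lo,hi,cx,cy,nm) in((.086,.094,.5515,.2125,"jar"),(.125,.135,.539,.054,"knob")):
        m=ok&(Z>lo)&(Z<hi)&(np.hypot(X-cx,Y-cy)<.06);p=w[m]
        if len(p)>5: 
            q=p[:,:2]
            print(n,nm,circ(q),least_squares(lambda a:np.hypot(q[:,0]-a[0],q[:,1]-a[1])-.0401,[.55,.21],loss='soft_l1',f_scale=.002).x if nm=="jar" else cv2.minAreaRect((q*1000).astype(np.float32)))
E
```

```text
lid 10822 0.1883426950008667
plane [ 0.01012625 -0.00429214  0.18844719] tilt deg 0.6301583200729783
lid centre [0.60212626 0.07106135] off TCP [ 0.00208504 -0.00190795] res 0.0006365566496866829
jar [0.55334112 0.21441579] [0.55332724 0.21412231] 0.08950045193016848 1519 0.03695344051946846 0.04315296697858755
knob (array([0.53993142, 0.05603432]), 0.021422065794467926) ((539.8833618164062, 55.5809326171875), (41.563880920410156, 14.369518280029297), 26.942373275756836) 0.12941137798851243
t4 lid (array([0.59806883, 0.05305094]), 0.04173240810632706) 0.1893286239997738 212
t4 jar (array([0.54864597, 0.20801219]), 0.04244215041399002) [0.55089977 0.21126961]
t4 knob (array([0.55244541, 0.06400453]), 0.004967326298356056) ((553.04052734375, 63.44573211669922), (8.358932495117188, 8.446905136108398), 21.77370834350586)
s4 lid (array([0.60037059, 0.07451157]), 0.04405335336923599) 0.18902146989133647 868
s4 jar (array([0.55234313, 0.21528627]), 0.04414061829447746) [0.55208448 0.21595928]
s4 knob (array([0.53893614, 0.05810664]), 0.021684737876057625) ((539.9852905273438, 55.84532928466797), (42.490543365478516, 16.724254608154297), 24.889450073242188)
```

```bash
python3 - <<'E'
from h import *
from station import manip
plan(manip.get_obs(),[.5513,.2155,.285],20)
E
```

```text
t 6.1 pos [0.6    0.0731 0.3585] yaw 19.96 F [-0.   0.5 -1.4] T [ 0.02 -0.15 -0.02] w 0.263 q6 -0.27
turn [0.0072, 0.0058, -0.0008] shift [0.1885, 0.003, 0.091]
```

Emit:
carry_out --steps '[[[0.007,0.006,0],[0.03,0.001,0],1],[[0.007,0.006,0],[0.08,0.002,0],1],[[0.007,0.006,0],[0.13,0.003,0],1],[[0.007,0.006,0],[0.17,0.003,0.01],1],[[0.007,0.006,0],[0.189,0.003,0.03],1],[[0.007,0.006,0],[0.189,0.003,0.055],1],[[0.007,0.006,0],[0.189,0.003,0.08],1],[[0.007,0.006,0],[0.189,0.003,0.091],1]]'

```text
time_s: 6.9
position: [0.5501, 0.2154, 0.2819]
ee_rot: [-1.801, -2.571, 0.006]
wrist_force: [-0.5, -0.0, -2.8]
width: 0.263
```

```bash
python3 - <<'E'
from h import *
from station import manip
o=manip.get_obs();plan(o,[.5513,.2155,.266],20)
f=manip.grab_frame("side"); np.savez("s5.npz",**f);cv2.imwrite("pics/s5.png",cv2.resize(f["img"][240:400,150:320,::-1],None,fx=3.5,fy=3.5,interpolation=cv2.INTER_CUBIC))
T=o["position"]
w=cloud(f);X,Y,Z=w[...,0],w[...,1],w[...,2]; ok=~np.isnan(Z)
img=f["img"].astype(int); red=(img[...,0]>1.6*img[...,1])
m=ok&red&(Z>.108)&(Z<.122)&(np.hypot(X-T[0],Y-T[1])<.06); p=w[m]
print("lid",circ(p[:,:2]),np.median(p[:,2]),len(p))
m=ok&red&(Z>.045)&(Z<.085)&(np.hypot(X-T[0],Y-T[1])<.06); p=w[m]
from scipy.optimize import least_squares
for lo in(.075,.08,.085):
    m=ok&red&(Z>lo-.003)&(Z<lo+.003)&(np.hypot(X-T[0],Y-T[1])<.06); q=w[m][:,:2]
    print("jar wall",lo,least_squares(lambda a:np.hypot(q[:,0]-a[0],q[:,1]-a[1])-a[2],[.55,.21,.042],loss='soft_l1',f_scale=.002).x,least_squares(lambda a:np.hypot(q[:,0]-a[0],q[:,1]-a[1])-.0425,[.55,.21],loss='soft_l1',f_scale=.002).x)
E
```

```text
t 6.9 pos [0.5501 0.2154 0.2819] yaw 19.99 F [-0.5 -0.  -2.8] T [ 0.03 -0.06  0.03] w 0.263 q6 -0.02
turn [-0.0057, 0.0002, -0.0002] shift [-0.0004, 0.0016, 0.0199]
lid (array([0.54857188, 0.21713978]), 0.04449719190597534) 0.11241823587446848 1306
jar wall 0.075 [0.55268667 0.21470759 0.04597906] [0.55093689 0.2183817 ]
jar wall 0.08 [0.55278004 0.21489052 0.04466049] [0.55175892 0.21724189]
jar wall 0.085 [0.5527787  0.21480491 0.04335932] [0.5523736  0.21574988]
```

View pics/s5.png

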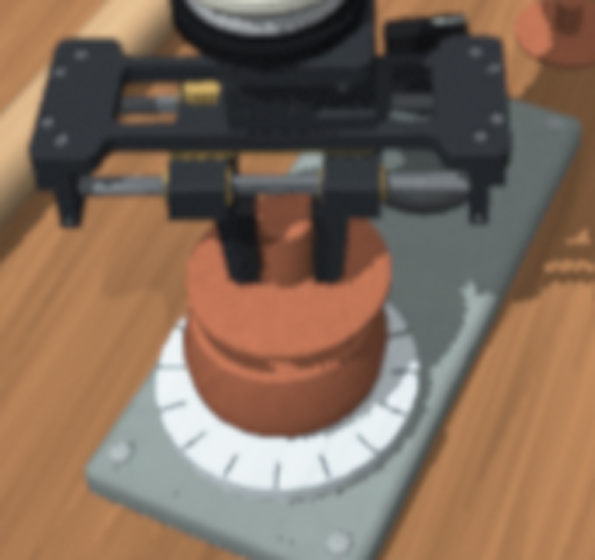

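```bash
python3 - <<'E'
from h import *
from station import manip
from scipy.optimize import least_squares
f=np.load("s5.npz"); w=cloud(f); X,Y,Z=w[...,0],w[...,1],w[...,2]; ok=~np.isnan(Z)
M=np.linalg.inv(f["camera_from_world"]); print("cam",M[:3,3])
img=f["img"].astype(int); red=(img[...,0]>1.6*img[...,1])
T=np.array([.5501,.2154])
m=ok&red&(Z>.108)&(Z<.118)&(np.hypot(X-T[0],Y-T[1])<.06); p=w[m][:,:2]
h=cv2.convexHull((p*1e4).astype(np.float32))[:,0]/1e4
ang=np.degrees(np.arctan2(*(h-T).T[::-1])); print(np.c_[ang,np.hypot(*(h-T).T)*1000].round(1).tolist())
print(least_squares(lambda a:np.hypot(h[:,0]-a[0],h[:,1]-a[1])-.046,T,loss='soft_l1',f_scale=.001).x)
g=h[(ang>0)&(ang<160)];print(least_squares(lambda a:np.hypot(g[:,0]-a[0],g[:,1]-a[1])-.046,T,loss='soft_l1',f_scale=.001).x)
# jar rim at start from the side
f=np.load("side0.npz"); w=cloud(f); X,Y,Z=w[...,0],w[...,1],w[...,2]
m=(Z>.0875)&(Z<.093)&(np.hypot(X-.5515,Y-.2135)<.06); p=w[m][:,:2]
h=cv2.convexHull((p*1e4).astype(np.float32))[:,0]/1e4
print("jar",least_squares(lambda a:np.hypot(h[:,0]-a[0],h[:,1]-a[1])-.0425,T,loss='soft_l1',f_scale=.001).x)
plan(manip.get_obs(),[.5513,.2155,.266],20)
E
```

```text
cam [0.34924242 0.62264254 0.65730649]
[[2.8, 42.9], [14.9, 43.3], [19.5, 43.0], [41.2, 44.3], [47.4, 44.0], [57.0, 44.4], [60.5, 44.4], [66.4, 44.2], [72.1, 44.4], [79.9, 44.5], [90.6, 44.5], [98.8, 44.1], [108.7, 44.7], [112.2, 44.7], [119.8, 44.5], [129.3, 45.1], [139.4, 45.3], [152.4, 46.0], [160.8, 45.7], [169.7, 46.2], [176.6, 45.1], [-168.4, 44.8], [-155.9, 44.4], [-155.1, 44.4], [-134.5, 43.6], [-127.9, 42.6], [-121.6, 42.0], [-78.7, 42.4], [-54.3, 41.9], [-49.4, 41.1], [-8.6, 42.1], [-1.7, 42.7]]
[0.54940033 0.21422705]
[0.54880087 0.21368469]
jar [0.55255998 0.21558431]
t 6.95 pos [0.5499 0.2152 0.2811] yaw 19.97 F [-0.3 -0.4 -3.5] T [-0.04 -0.08 -0.04] w 0.26 q6 -0.02
turn [-0.0072, 0.0001, -0.0006] shift [-0.0003, 0.0019, 0.0189]
```

```bash
python3 - <<'E'
from h import *
from station import manip
plan(manip.get_obs(),[.552,.2154,.269],20)
E
```

```text
t 6.95 pos [0.5499 0.2152 0.2811] yaw 19.97 F [-0.3 -0.4 -3.5] T [-0.04 -0.08 -0.04] w 0.26 q6 -0.02
turn [-0.0072, 0.0001, -0.0006] shift [-0.0007, 0.0026, 0.0152]
```

Emit:
carry_out --steps '[[[-0.007,0,0],[-0.0007,0.0026,0],1],[[-0.007,0,0],[-0.0007,0.0026,0],1],[[-0.007,0,0],[-0.0007,0.0026,0.003],1],[[-0.007,0,0],[-0.0007,0.0026,0.006],1],[[-0.007,0,0],[-0.0007,0.0026,0.009],1],[[-0.007,0,0],[-0.0007,0.0026,0.012],1],[[-0.007,0,0],[-0.0007,0.0026,0.015],1],[[-0.007,0,0],[-0.0007,0.0026,0.015],1]]'

```text
time_s: 7.75
position: [0.5518, 0.2153, 0.2687]
ee_rot: [-1.802, -2.573, 0.001]
wrist_force: [0.3, -0.1, -2.6]
width: 0.263
```

```bash
python3 - <<'E'
from h import *
from station import manip
plan(manip.get_obs(),[.552,.2154,.266],20)
f=manip.grab_frame("side"); cv2.imwrite("pics/s6.png",cv2.resize(f["img"][240:400,150:320,::-1],None,fx=3.5,fy=3.5,interpolation=cv2.INTER_CUBIC))
E
```

```text
t 7.75 pos [0.5518 0.2153 0.2687] yaw 19.97 F [ 0.3 -0.1 -2.6] T [-0.   -0.07 -0.03] w 0.263 q6 -0.02
turn [-0.0012, 0.0001, -0.0006] shift [0.0, 0.0003, 0.0033]
```

View pics/s6.png

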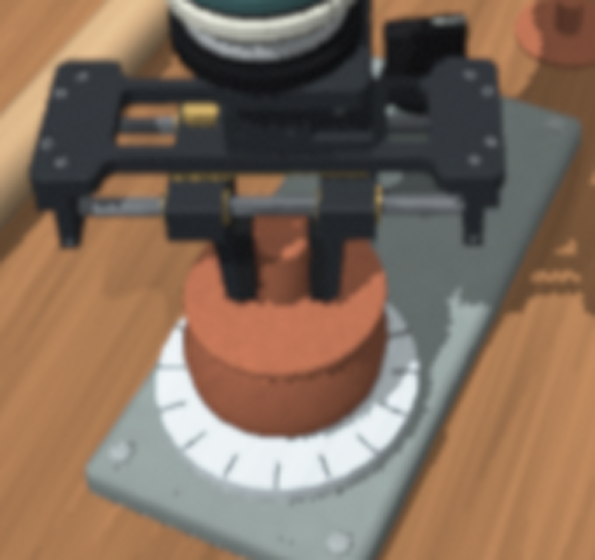

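The spigot is inside the mouth with no contact force. I'll ease down to contact.

Emit:
carry_out --steps '[[[0,0,0],[0,0,0.0008],1],[[0,0,0],[0,0,0.0016],1],[[0,0,0],[0,0,0.0024],1],[[0,0,0],[0,0,0.0032],1],[[0,0,0],[0,0,0.0038],1],[[0,0,0],[0,0,0.0038],1],[[0,0,0],[0,0,0.0038],1],[[0,0,0],[0,0,0.0038],1]]'

```text
time_s: 8.6
position: [0.5519, 0.2153, 0.2658]
ee_rot: [-1.802, -2.573, 0.001]
wrist_force: [-0.5, -0.9, -2.5]
width: 0.263
```

Emit:
carry_out --steps '[[[0,0,0],[0,0,0.0006],1],[[0,0,0],[0,0,0.0012],1],[[0,0,0],[0,0,0.0018],1],[[0,0,0],[0,0,0.0018],1],[[0,0,0],[0,0,0.0018],1],[[0,0,0],[0,0,0.0018],1],[[0,0,0],[0,0,0.0018],1],[[0,0,0],[0,0,0.0018],1]]'

```text
time_s: 9.4
position: [0.5519, 0.2154, 0.2656]
ee_rot: [-1.802, -2.573, 0.001]
wrist_force: [-4.0, -1.6, 6.0]
width: 0.263
```

```bash
python3 - <<'E'
from h import *
from station import manip
plan(manip.get_obs(),[.552,.2154,.266],20)
E
```

```text
t 9.4 pos [0.5519 0.2154 0.2656] yaw 19.97 F [-4.  -1.6  6. ] T [-0.24  0.41 -0.02] w 0.263 q6 -0.02
turn [-0.0005, 0.0001, -0.0006] shift [0.0, 0.0001, -0.0005]
```

Contact came at the expected height: 6 N of upward force with the TCP at 0.2656. Next I'll release and rise.

Emit:
carry_out --steps '[[[0,0,0],[0,0,0],0.3],[[0,0,0],[0,0,0],0.1],[[0,0,0],[0,0,0],-0.2],[[0,0,0],[0,0,0],-0.2],[[0,0,0],[0,0,0],-0.2],[[0,0,0],[0,0,0],-0.2],[[0,0,0],[0,0,0],-0.2],[[0,0,0],[0,0,0],-0.2]]'

```text
time_s: 10.2
position: [0.5519, 0.2153, 0.2656]
ee_rot: [-1.803, -2.573, 0.001]
wrist_force: [0.5, -0.1, 0.2]
width: 0.602
```

Emit:
carry_out --steps '[[[0,0,0],[0,0,0],-0.2],[[0,0,0],[0,0,-0.01],-0.2],[[0,0,0],[0,0,-0.025],-0.2],[[0,0,0],[0,0,-0.04],-0.2],[[0,0,0],[0,0,-0.06],-0.2],[[0,0,0],[0,0,-0.08],-0.2],[[0,0,0],[0,0,-0.1],-0.2],[[0,0,0],[0,0,-0.12],-0.2]]'

```text
time_s: 11.0
position: [0.552, 0.2154, 0.3635]
ee_rot: [1.802, 2.573, 0.001]
wrist_force: [-0.2, -0.3, -0.3]
width: 0.596
```

```bash
python3 - <<'E'
from h import *
from station import manip
plan(manip.get_obs(),[.57,.03,.36],65)
f=manip.grab_frame("side"); np.savez("s7.npz",**f); cv2.imwrite("pics/s7.png",cv2.resize(f["img"][240:400,150:320,::-1],None,fx=3.5,fy=3.5,interpolation=cv2.INTER_CUBIC))
w=cloud(f);X,Y,Z=w[...,0],w[...,1],w[...,2]; img=f["img"].astype(int); red=(img[...,0]>1.6*img[...,1])
m=red&(Z>.09)&(Z<.102)&(np.hypot(X-.552,Y-.215)<.05);p=w[m];A=np.c_[p[:,:2]-[.552,.215],np.ones(len(p))]
for _ in range(5):
    s=np.linalg.lstsq(A,p[:,2],rcond=None)[0]; r=p[:,2]-A@s; k=abs(r)<2*r.std()+1e-5; A=A[k];p=p[k]
print("lid plane",s,len(p),circ(p[:,:2]))
E
```

```text
t 11.0 pos [0.552  0.2154 0.3635] yaw 19.97 F [-0.2 -0.3 -0.3] T [-0.01 -0.09  0.01] w 0.596 q6 -0.02
turn [0.0007, 0.0005, -1.0007] shift [-0.2255, -0.058, 0.0044]
lid plane [-0.00134104 -0.00014751  0.0962852 ] 1480 (array([0.55171728, 0.21613137]), 0.045104917138814926)
```

View pics/s7.png

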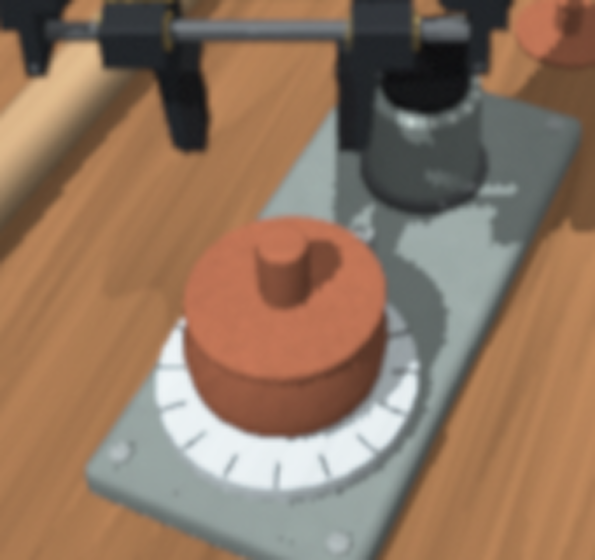

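The lid is seated: disc top at 96.3 mm against an expected 96, tilt about 0.1°, and it has been let go. Next is the knob, which I'll view first with the gripper turned so its jaws lie across the bar.

```bash
python3 - <<'E'
from h import *
from station import manip
plan(manip.get_obs(),[.62,.12,.36],64.9)
E
```

```text
t 11.05 pos [0.5529 0.2157 0.3667] yaw 19.97 F [1.2 0.4 2.4] T [ 0.01 -0.16  0.03] w 0.6 q6 -0.02
turn [0.0064, 0.0029, -0.9984] shift [-0.1411, 0.0379, 0.0086]
```

Emit:
carry_out --steps '[[[0,0,-0.1],[-0.02,0.006,0],-0.2],[[0,0,-0.25],[-0.04,0.012,0],-0.2],[[0,0,-0.4],[-0.06,0.018,0],-0.2],[[0,0,-0.55],[-0.08,0.024,0],-0.2],[[0,0,-0.7],[-0.1,0.03,0],-0.2],[[0,0,-0.85],[-0.12,0.036,0.004],-0.2],[[0,0,-0.99],[-0.141,0.038,0.008],-0.2],[[0,0,-0.99],[-0.141,0.038,0.008],-0.2]]'

```text
time_s: 11.85
position: [0.6206, 0.1186, 0.3601]
ee_rot: [0.694, 3.06, 0.003]
wrist_force: [-0.1, 1.2, 0.5]
width: 0.602
```

```bash
python3 - <<'E'
from h import *
from station import manip
plan(manip.get_obs(),[.628,.10,.34],109)
E
```

```text
t 11.85 pos [0.6206 0.1186 0.3601] yaw 64.42 F [-0.1  1.2  0.5] T [ 0.1  -0.14 -0.04] w 0.602 q6 -0.98
turn [0.0016, 0.0057, -0.9906] shift [-0.0183, -0.0171, 0.0251]
```

Emit:
carry_out --steps '[[[0,0,-0.15],[-0.003,-0.003,0.004],-0.2],[[0,0,-0.3],[-0.006,-0.006,0.008],-0.2],[[0,0,-0.45],[-0.009,-0.009,0.012],-0.2],[[0,0,-0.6],[-0.012,-0.012,0.016],-0.2],[[0,0.003,-0.75],[-0.015,-0.015,0.02],-0.2],[[0,0.005,-0.88],[-0.018,-0.017,0.025],-0.2],[[0,0.005,-0.99],[-0.018,-0.017,0.025],-0.2],[[0,0.005,-0.99],[-0.018,-0.017,0.025],-0.2]]'

```text
time_s: 12.65
position: [0.6275, 0.1008, 0.3401]
ee_rot: [-0.515, 3.099, 0.002]
wrist_force: [-0.4, 0.4, 0.0]
width: 0.602
```

```bash
python3 - <<'E'
from h import *
from station import manip
f=manip.grab_frame("wrist"); np.savez("w8.npz",**f);cv2.imwrite("pics/w8.png",f["img"][:,:,::-1])
g=manip.grab_frame("side"); np.savez("s8.npz",**g)
o=manip.get_obs();plan(o,[.54,.055,.34],117.5)
def lin(n,f):
    w=cloud(f);X,Y,Z=w[...,0],w[...,1],w[...,2]
    m=(Z>.125)&(Z<.135)&(np.hypot(X-.539,Y-.055)<.035); p=w[m][:,:2]
    d=p-p.mean(0); u,s,v=np.linalg.svd(d,full_matrices=False)
    print(n,"knob",len(p),circ(p),cv2.minAreaRect((p*1000).astype(np.float32)),"pca",np.degrees(np.arctan2(v[0,1],v[0,0]))%180,p.mean(0),np.median(w[m][:,2]))
lin("wrist",f);lin("side",g);lin("top0",np.load("top0.npz"));lin("w4",np.load("w4.npz"))
E
```

```text
t 12.75 pos [0.6276 0.1007 0.3404] yaw 108.79 F [-0.  -0.1 -0.3] T [ 0.11 -0.08 -0.02] w 0.598 q6 -1.78
turn [0.0014, 0.0017, -0.1935] shift [0.1221, -0.0188, 0.0003]
wrist knob 1985 (array([0.540793  , 0.05570775]), 0.022219423204660416) ((540.768310546875, 55.61301040649414), (44.08542251586914, 14.042949676513672), 27.00873374938965) pca 26.947246949783665 [0.54031951 0.05560454] 0.12944396348584206
side knob 158 (array([0.53947663, 0.0564616 ]), 0.021753430366516113) ((539.4788208007812, 56.48052215576172), (43.10163879394531, 16.15281867980957), 29.32948875427246) pca 27.386997679848278 [0.53926837 0.05763694] 0.1296825488494231
top0 knob 105 (array([0.53859973, 0.05359897]), 0.021703433245420456) ((538.8643188476562, 52.65431213378906), (42.7342529296875, 13.982558250427246), 29.436769485473633) pca 28.36551544214626 [0.53892009 0.05292483] 0.13034425195777866
w4 knob 936 (array([0.53993142, 0.05603432]), 0.021422065794467926) ((539.8833618164062, 55.5809326171875), (41.563880920410156, 14.369518280029297), 26.942373275756836) pca 31.62860905370931 [0.53740196 0.05582337] 0.12941137798851243
```

View pics/w8.png

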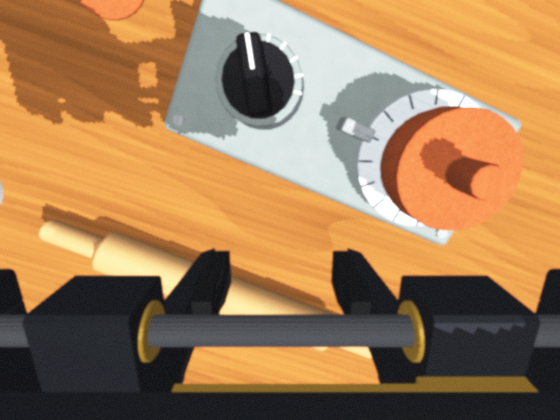

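The wrist view shows the knob at (257,78) with its white line at (250,50); the bar lies at 27.0° in world axes. I'll centre at (0.540, 0.0552) with yaw 117° and descend.

```bash
python3 - <<'E'
from h import *
from station import manip
plan(manip.get_obs(),[.540,.0552,.2655],117)
E
```

```text
t 12.75 pos [0.6276 0.1007 0.3404] yaw 108.79 F [-0.  -0.1 -0.3] T [ 0.11 -0.08 -0.02] w 0.598 q6 -1.78
turn [0.0014, 0.0017, -0.1824] shift [0.1221, -0.0187, 0.0934]
```

Emit:
carry_out --steps '[[[0.001,0.002,-0.06],[0.03,-0.005,0],-0.2],[[0.001,0.002,-0.12],[0.06,-0.01,0],-0.2],[[0.001,0.002,-0.182],[0.09,-0.015,0],-0.2],[[0.001,0.002,-0.182],[0.115,-0.018,0],-0.2],[[0.001,0.002,-0.182],[0.122,-0.0187,0.01],-0.2],[[0.001,0.002,-0.182],[0.122,-0.0187,0.02],-0.2],[[0.001,0.002,-0.182],[0.122,-0.0187,0.03],-0.2],[[0.001,0.002,-0.182],[0.122,-0.0187,0.03],-0.2]]'

```text
time_s: 13.55
position: [0.54, 0.0555, 0.3143]
ee_rot: [0.732, -3.052, -0.001]
wrist_force: [-1.0, 0.4, 0.3]
width: 0.602
```

```bash
python3 - <<'E'
from h import *
from station import manip
o=manip.get_obs();plan(o,[.540,.0552,.2655],117)
E
```

```text
t 13.55 pos [0.54   0.0555 0.3143] yaw 116.97 F [-1.   0.4  0.3] T [ 0.11 -0.1   0.09] w 0.602 q6 -1.99
turn [0.002, -0.0036, -0.0007] shift [0.0, -0.0004, 0.061]
```

Emit:
carry_out --steps '[[[0.002,-0.003,0],[0,0,0.01],-0.2],[[0.002,-0.003,0],[0,0,0.02],-0.2],[[0.002,-0.003,0],[0,0,0.03],-0.2],[[0.002,-0.003,0],[0,0,0.04],-0.2],[[0.002,-0.003,0],[0,0,0.048],-0.2],[[0.002,-0.003,0],[0,0,0.055],-0.2],[[0.002,-0.003,0],[0,0,0.061],-0.2],[[0.002,-0.003,0],[0,0,0.061],-0.2]]'

```text
time_s: 14.35
position: [0.5395, 0.0555, 0.2647]
ee_rot: [0.732, -3.053, -0.0]
wrist_force: [-0.3, -0.4, 0.5]
width: 0.601
```

```bash
python3 - <<'E'
from h import *
from station import manip
o=manip.get_obs();plan(o,[.540,.0552,.2655],117)
f=manip.grab_frame("wrist"); cv2.imwrite("pics/w9.png",f["img"][:,:,::-1])
f=manip.grab_frame("side"); cv2.imwrite("pics/s9.png",cv2.resize(f["img"][200:330,190:340,::-1],None,fx=4,fy=4,interpolation=cv2.INTER_CUBIC))
E
```

```text
t 14.35 pos [0.5395 0.0555 0.2647] yaw 116.97 F [-0.3 -0.4  0.5] T [ 0.09 -0.14 -0.03] w 0.601 q6 -1.98
turn [0.0007, -0.0021, -0.0008] shift [-0.0004, -0.0005, -0.001]
```

View pics/w9.png

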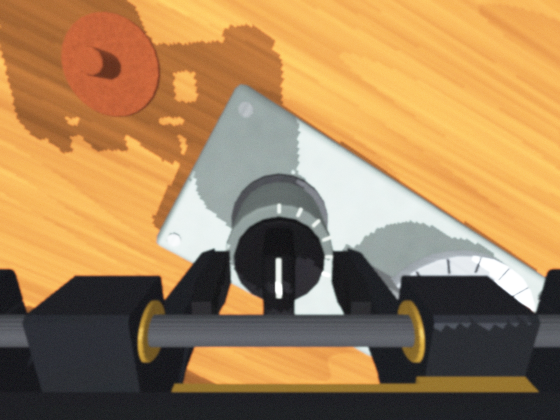

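View pics/s9.png

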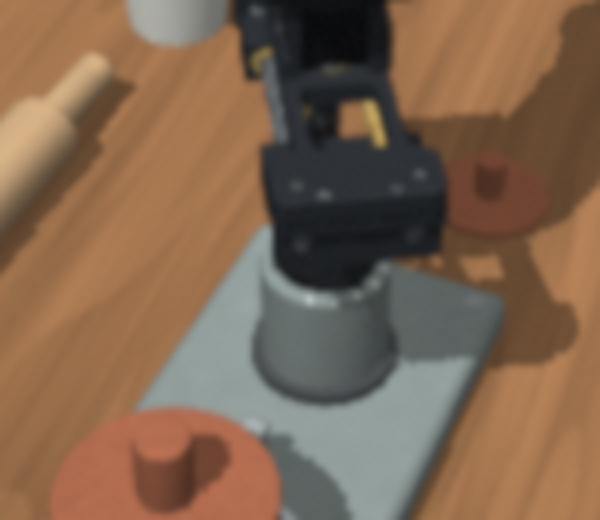

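The bar is upright at column 279, midway between the fingers (columns 229 and 333). Now I'll close.

Emit:
carry_out --steps '[[[0,0,0],[0,0,-0.001],0.3],[[0,0,0],[0,0,-0.001],0.5],[[0,0,0],[0,0,-0.001],0.6],[[0,0,0],[0,0,-0.001],0.8],[[0,0,0],[0,0,-0.001],1],[[0,0,0],[0,0,-0.001],1],[[0,0,0],[0,0,-0.001],1],[[0,0,0],[0,0,-0.001],1]]'

```text
time_s: 15.25
position: [0.5402, 0.055, 0.2665]
ee_rot: [-0.733, 3.055, -0.002]
wrist_force: [1.7, -5.2, -0.6]
width: 0.158
```

Emit:
carry_out --steps '[[[0,0,0],[0,0,0],1],[[0,0,0],[0,0,0],1],[[0,0,0],[0,0,0],1],[[0,0,0],[0,0,0],1],[[0,0,0],[0,0,0],1],[[0,0,0],[0,0,0],1],[[0,0,0],[0,0,0],1],[[0,0,0],[0,0,0],1]]'

```text
time_s: 16.05
position: [0.5402, 0.055, 0.2665]
ee_rot: [-0.733, 3.055, -0.002]
wrist_force: [1.8, -3.5, -0.2]
width: 0.158
```

```bash
python3 - <<'E'
from h import *
from station import manip
o=manip.get_obs();plan(o,o["position"],117-22.5)
E
```

```text
t 16.05 pos [0.5402 0.055  0.2665] yaw 116.98 F [ 1.8 -3.5 -0.2] T [-0.33 -0.27 -0.  ] w 0.158 q6 -1.98
turn [-0.0016, 0.0001, 0.4995] shift [0.0, 0.0, 0.0]
```

Gripped, at 13.9 mm for the 14 mm bar. Now I'll turn clockwise by one notch, which is +0.5 in rz.

Emit:
carry_out --steps '[[[0,0,0.08],[0,-0.0008,0],1],[[0,0,0.16],[0,-0.0008,0],1],[[0,0,0.25],[0,-0.0008,0],1],[[0,0,0.34],[0,-0.0008,0],1],[[0,0,0.42],[0,-0.0008,0],1],[[0,0,0.5],[0,-0.0008,0],1],[[0,0,0.5],[0,-0.0008,0],1],[[0,0,0.5],[0,-0.0008,0],1]]'

```text
time_s: 16.85
position: [0.5403, 0.0549, 0.2665]
ee_rot: [0.124, -3.139, 0.0]
wrist_force: [-0.3, -0.5, 0.5]
width: 0.155
```

```bash
cat > wheel.py <<'E'
from h import *
from station import manip
import sys
f=manip.grab_frame("wrist"); cv2.imwrite(f"pics/w{sys.argv[1]}.png",f["img"][:,:,::-1]); np.savez(f"w{sys.argv[1]}.npz",**f)
o=manip.get_obs();plan(o,o["position"],float(sys.argv[2]))
E
python3 wheel.py 10 72
```

```text
t 16.9 pos [0.5403 0.0549 0.2665] yaw 94.54 F [-0.1  1.   1.6] T [ 0.27 -0.02 -0.03] w 0.16 q6 -1.59
turn [-0.0002, -0.0, 0.5008] shift [0.0, 0.0, 0.0]
```

View pics/w10.png

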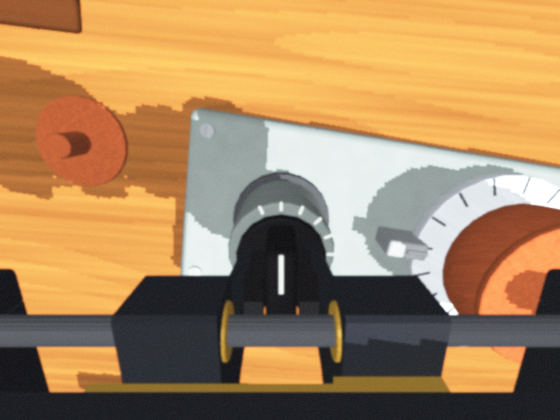

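One click: the line still lies along the bar and the torque is about 0. The dark region over the lid at (500,250) may be shadow, so I'll check it from the side.

```bash
cat > lid.py <<'E'
from h import *
from station import manip
import sys
f=manip.grab_frame("side"); cv2.imwrite(f"pics/s{sys.argv[1]}.png",cv2.resize(f["img"][220:400,150:350,::-1],None,fx=3,fy=3,interpolation=cv2.INTER_CUBIC))
w=cloud(f);X,Y,Z=w[...,0],w[...,1],w[...,2]; img=f["img"].astype(int); red=(img[...,0]>1.6*img[...,1])
m=red&(Z>.09)&(Z<.102)&(np.hypot(X-.552,Y-.215)<.055);p=w[m];A=np.c_[p[:,:2]-[.552,.215],np.ones(len(p))]
for _ in range(5):
    s=np.linalg.lstsq(A,p[:,2],rcond=None)[0]; r=p[:,2]-A@s; k=abs(r)<2*r.std()+1e-5; A=A[k];p=p[k]
print("lid plane",s.round(4),len(p),circ(p[:,:2]))
E
python3 lid.py 10
```

```text
lid plane [-0.0003  0.0001  0.0963] 1499 (array([0.55085814, 0.21646084]), 0.04528796300292015)
```

View pics/s10.png

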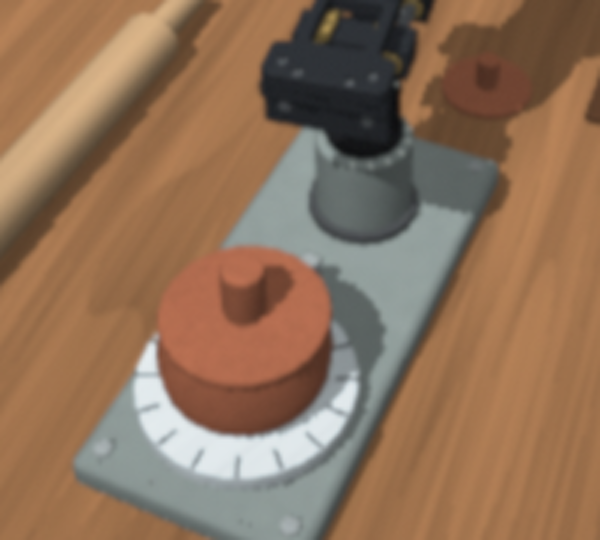

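The lid is seated and level, and the dark patch was only the gripper's shadow. On to notch 2.

Emit:
carry_out --steps '[[[0,0,0.08],[0,0,0],1],[[0,0,0.16],[0,0,0],1],[[0,0,0.25],[0,0,0],1],[[0,0,0.34],[0,0,0],1],[[0,0,0.42],[0,0,0],1],[[0,0,0.5],[0,0,0],1],[[0,0,0.5],[0,0,0],1],[[0,0,0.5],[0,0,0],1]]'

```text
time_s: 17.75
position: [0.5403, 0.055, 0.2665]
ee_rot: [-0.488, -3.103, -0.0]
wrist_force: [0.0, 0.0, -0.1]
width: 0.153
```

```bash
python3 wheel.py 11 49.5
```

```text
t 17.8 pos [0.5403 0.055  0.2665] yaw 72.11 F [ 0.2 -0.3  0.6] T [ 0.11 -0.17 -0.01] w 0.152 q6 -1.2
turn [0.0, -0.0001, 0.5024] shift [0.0, 0.0, 0.0]
```

View pics/w11.png

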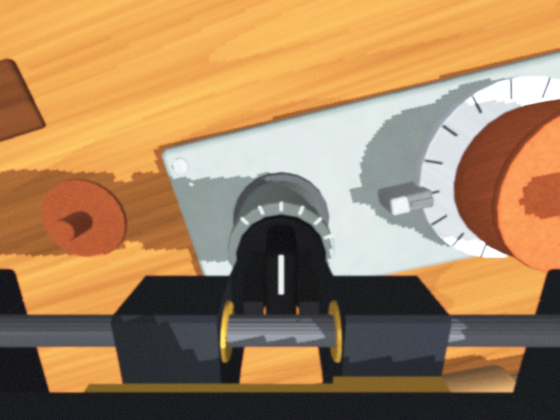

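The second notch is reached: torque about 0 and the line still in the grip. Now the third.

Emit:
carry_out --steps '[[[0,0,0.08],[0,0,0],1],[[0,0,0.16],[0,0,0],1],[[0,0,0.25],[0,0,0],1],[[0,0,0.34],[0,0,0],1],[[0,0,0.42],[0,0,0],1],[[0,0,0.5],[0,0,0],1],[[0,0,0.502],[0,0,0],1],[[0,0,0.502],[0,0,0],1]]'

```text
time_s: 18.6
position: [0.5404, 0.055, 0.2665]
ee_rot: [1.084, 2.949, 0.0]
wrist_force: [0.5, 0.1, 0.9]
width: 0.155
```

```bash
python3 wheel.py 12 49.5; python3 lid.py 12; python3 - <<'E'
from h import *
from station import manip
f=manip.grab_frame("top"); np.savez("t12.npz",**f); cv2.imwrite("pics/t12.png",f["img"][:,:,::-1])
E
```

```text
t 18.65 pos [0.5403 0.055  0.2665] yaw 49.62 F [-0.2  0.2  0.5] T [ 0.03 -0.21 -0.06] w 0.155 q6 -0.81
turn [0.0002, -0.0, 0.0027] shift [0.0, 0.0, 0.0]
lid plane [ 0.0006 -0.0028  0.0963] 1515 (array([0.55058175, 0.21668845]), 0.045344967395067215)
```

View pics/w12.png

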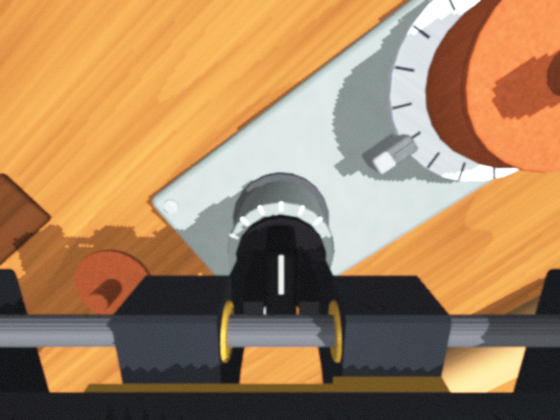

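View pics/s12.png

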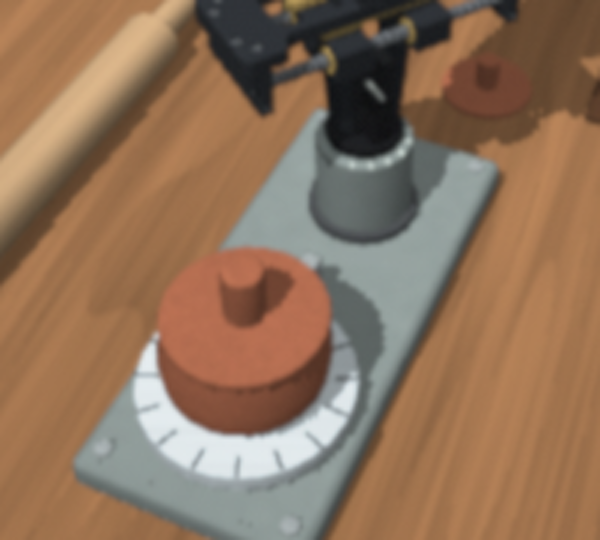

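View pics/t12.png

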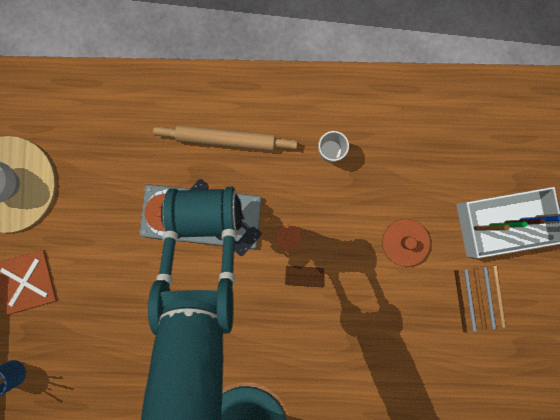

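All views agree that the knob is at the third stop: the tool has turned 67.4° and the line lies along the pads. The wheel tick meets the pointer, the lid is level and the bystanders haven't moved. Handing in.

```bash
python3 - <<'E'
from station import manip
print(manip.hand_in()); o=manip.get_obs(); print(o["time_s"],o["width"],o["wrist_force"].round(1))
E
```

```text
the job is handed in; nothing more can be done
None
the job is handed in; nothing more can be done
```

The lid is seated on the jar and let go, and the knob is held gripped at the third stop. I handed the job in at about 18.8 s on the robot's clock, well inside the 64 s limit.

- **Lid:** I used the middle of the three lids; its disc measured 92 mm across. After release, the top of its disc stood at 96.3 mm (96 expected). In the last view it was level to about 0.2°.
- **Knob:** I gripped the bar and turned it clockwise one notch at a time, three clicks in all. The tool went from 117.0° to 49.6°, a turn of 67.4° against the 67.5° needed. At the end the torque about the knob's axis was near zero, and the white line still lay along the pads. A wheel tick also stood at the pointer.
- **Bystanders:** the cup, rolling pin and rib look unmoved in the last top view.
- **Disagreements:** camera estimates of positions differed by 2–4 mm, so I averaged them and let the contact forces confirm. The highest wrist force I read was about 7 N, as the lid touched down on the jar. At the first notch, a dark patch on the lid in the wrist view turned out to be shadow when checked from the side.

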